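# Ring for the pupil, point out the stone and where it goes

### The job

Show a pupil which specimen to examine next: ring the desk bell by pressing its brass knob down and letting it up again, then point from above at the green stone in the tray, with your fingertips a couple of centimetres above it and keep still there for two seconds. Then point in the same way at the middle of the empty white dish and finish still pointing at it. Do not touch the specimens, the tray, the dish or the things standing around, and on the way do not dip the fingertips down over any other specimen.

Things in the scene. Friction and masses are not known exactly. Their poses are not given: they have to be found in the camera images.
- bell: The desk call bell: origin at the centre of the underside of its foot, on the desk; z up.
- bell_top (a point): Centre of the top face of the brass push knob (22 mm across, 10 mm high) on top of a desk call bell: a steel dome 76 mm across on a black round foot 86 mm across, fixed to the desk. This point is 57 mm above the desk; z is up.
- bell_plunger (a joint): How far the bell's knob is pressed down, m: 0 up, 0.006 fully down (the bell sounds beyond 0.004). A spring pushes it back; it starts to move at about 1.2 N and takes about 5 N fully down. The dome under it is 40 mm high and rigid.
- tray: Light-wood specimen tray, 166 mm (its x) by 246 mm (its y), 20 mm high, fixed to the desk, walls and floor 5 mm, with six compartments (2 along x, 3 along y, about 79 by 80 mm apart centre to centre), one specimen lying loose in each. Origin: centre of the underside, z up.
- green_stone: The green stone: a polished green egg-shaped mineral, 35 mm across, 30 mm high, in one of the compartments of the tray. Origin: centre of its underside, z up.
- green_stone_top (a point): Top of the green stone, 30 mm above its origin; z is up (35 mm above the desk).
- dish: Empty round white ceramic dish, 90 mm across the rim, 18 mm high, loose on the desk. Origin: centre of its underside, z up.
- dish_rim (a point): Centre of the dish's mouth, level with its rim, 18 mm above the desk; z is up.
- blue_crystal: Blue six-sided pointed crystal, 30 mm across, 34 mm high, loose in the tray: one of the other specimens. Origin: centre of its underside.
- blue_crystal_top (a point): Top of the blue crystal.
- amber_stone: Orange low domed stone, 38 mm across, 22 mm high, loose in the tray: one of the other specimens. Origin: centre of its underside.
- amber_stone_top (a point): Top of the orange stone.
- white_shell: White stepped conical shell, 36 mm across, 32 mm high, loose in the tray: one of the other specimens. Origin: centre of its underside.
- white_shell_top (a point): Top of the white shell.
- pyrite: Brass-coloured cube with a smaller one on it, 26 mm wide, 26 mm high, loose in the tray: one of the other specimens. Origin: centre of its underside.
- pyrite_top (a point): Top of the brassy pyrite.
- ammonite: Reddish-brown flat round fossil, 38 mm across, 20 mm high, loose in the tray: one of the other specimens. Origin: centre of its underside.
- ammonite_top (a point): Top of the brown ammonite.
- medicine_bottle: Bystander: amber glass bottle with a black cap, 44 mm across, 85 mm tall, loose. Origin: centre of its underside.
- loupe: Bystander: black and brass magnifier standing upright, 40 mm across, 36 mm tall, loose. Origin: centre of its underside.
- pen_pot: Bystander: copper cup, 60 mm across, 85 mm tall, empty, loose. Origin: centre of its underside.
There are look-alikes about, which are no part of the job. There is more than one size of the white_shell; the job needs the smallest.

How it is judged:
On the way, in this order (a step that is already met when the one before it is completed fails the run):
1. the bell's knob is pressed down (over 4 mm of its 6 mm) (value of joint bell_plunger above 0.004 m and contact force between the fingers and bell above 0.5 N), for 0.02 s.
2. with the bell let up again, the fingertips stay just above the green stone (grasp point within 20 mm of it sideways and 15 to 68 mm above its top, the fingertips being 19 mm lower) for 1.8 s (horizontal distance between the grasp point and green_stone_top below 0.02 m and z of the grasp point in the frame of green_stone_top between 0.015 and 0.068 m and value of joint bell_plunger below 0.0015 m), for 1.8 s.
At the end, for the whole second after the job is handed in: The fingertips are held just above the middle of the dish (grasp point within 25 mm of its centre sideways, 5 to 68 mm above its rim, the fingertips being 19 mm lower), the bell's knob is up, and the dish, all specimens and the bystanders are at rest within 6 mm of where they began (horizontal distance between the grasp point and dish_rim below 0.025 m and z of the grasp point in the frame of dish_rim between 0.005 and 0.068 m and value of joint bell_plunger below 0.0015 m and distance of each of green_stone, blue_crystal, amber_stone, white_shell, pyrite, ammonite, dish, medicine_bottle, loupe, pen_pot from where it was at the start of the episode below 0.006 m and linear speed of each of green_stone, blue_crystal, amber_stone, white_shell, pyrite, ammonite, dish, medicine_bottle, loupe, pen_pot below 0.02 m/s); the robot touches nothing.
It fails at once if the robot touches a specimen, the tray, the dish or a bystander (contact force between any of the fingers, the arm and green_stone above 0.3 N or contact force between any of the fingers, the arm and blue_crystal above 0.3 N or contact force between any of the fingers, the arm and amber_stone above 0.3 N or contact force between any of the fingers, the arm and white_shell above 0.3 N or contact force between any of the fingers, the arm and pyrite above 0.3 N or contact force between any of the fingers, the arm and ammonite above 0.3 N or contact force between any of the fingers, the arm and dish above 0.3 N or contact force between any of the fingers, the arm and medicine_bottle above 0.3 N or contact force between any of the fingers, the arm and loupe above 0.3 N or contact force between any of the fingers, the arm and pen_pot above 0.3 N or contact force between any of the fingers, the arm and tray above 0.3 N).
It fails at once if a specimen, the dish or a bystander is lifted or shifted by more than 6 mm (distance of any of green_stone, blue_crystal, amber_stone, white_shell, pyrite, ammonite, dish, medicine_bottle, loupe, pen_pot from where it was at the start of the episode above 0.006 m).
It fails at once if the fingertips dip over another specimen (grasp point within 20 mm of it sideways and less than 40 mm above its top) ((horizontal distance between the grasp point and blue_crystal_top below 0.02 m and z of the grasp point in the frame of blue_crystal_top below 0.04 m) or (horizontal distance between the grasp point and amber_stone_top below 0.02 m and z of the grasp point in the frame of amber_stone_top below 0.04 m) or (horizontal distance between the grasp point and white_shell_top below 0.02 m and z of the grasp point in the frame of white_shell_top below 0.04 m) or (horizontal distance between the grasp point and pyrite_top below 0.02 m and z of the grasp point in the frame of pyrite_top below 0.04 m) or (horizontal distance between the grasp point and ammonite_top below 0.02 m and z of the grasp point in the frame of ammonite_top below 0.04 m)).
It also fails if it takes over 54 s, if anything falls off the work surface, if the arm or the gripper's body presses on something with over 40 N, if the wrist force passes 120 N, or if a joint passes its speed limit or range.

### The arm

A 6-joint arm with a two-finger parallel gripper is mounted at the origin on the work surface. World frame = base frame: x ahead of the robot, y to its left, z up, the work surface at z = 0. Lengths are in m, angles in rad, forces in N, time in s.
With the tool pointing down it reaches from about 0.35 to 0.775 m from the base axis. Payload 5.5 kg.
Tool frame: the origin (TCP) lies midway between the tips of the shut fingers; the grasp point (between the pads) lies 19 mm behind it; z points along the fingers, y is the line along which they close (so a half turn about z gives the same grasp; the last joint's range is limited). The gripper opens to 85 mm and grips with 20 to 120 N. Pads are 22 mm wide; open, the fingers measure 114 mm over their backs; the gripper's body (76 mm by 85 mm) begins 54 mm behind the grasp point. The pads swing forward as they close: fully open they stand 13 mm farther back than shut.
Start: joints at [-1.262, 0.313, 0.046, 1.304, 0, 1.431], TCP at [0.249, -0.518, 0.231] pointing down, gripper open.
Joint ranges: [-2.76, 2.76], [-0.86, 1.69], [-1.03, 1.26], [-2.2, 2.34], [-1.47, 1.5], [-3.14, 3.14]. Speed limits (rad/s): [2.57, 2.57, 3.14, 3.14, 3.14, 3.14].

### API

Orientations are given as a unit quaternion [w, x, y, z].
In Python, from workcell import env gives the robot as it stands.
- The arm moves only by the tool move_arm, never from a script. Its argument "targets" is a list of rows, each a list of 3 entries, a list of its own where there are three numbers: the shift along the tool's x, y, z in mm, then the turn, a rotation vector about the tool's x, y, z in units of 10 degrees (1.0 is 10 degrees), then the closure, from -1 (fully open) to 1 (shut). In form: [[[dx, dy, dz], [ax, ay, az], gripper], ...]. A call has 1 to 5 rows; each row is the pose to reach, as a shift and turn from the pose commanded when the call began, along the tool's axes at that moment; what a row does not reach only later rows make up. A row lasts 1/8 s, in which the tool goes at most 62.5 mm and 10.7 degrees, less where a joint would pass 70% of its speed; a pose out of reach is approached as far as the arm can. A call with a gripper value outside its range is refused whole. The fingers move at their own pace and stop on an object; "squeeze" is the grip in N (left out, the last holds). Time passes only in rows, so rows that repeat a pose let the fingers close. It gives the time, the measured TCP pose, the force, the opening and the grip force at its end, in the units of the state.
- env.get_state(): the state, without advancing time (a new reading comes with each control period).
- env.read_camera(name): name is "scene" or "side" or "wrist"; returns a dict with "pixels" (420x560x3 uint8, red, green, blue), "fovy" (degrees; the focal length in pixels is half the picture's height over the tangent of half this angle, whatever the lens; pixels are square), "cx", "cy" (the principal point, pixels), "dist_coeffs" ([k1, k2, p1, p2, k3] as OpenCV has them; the pictures are not rectified), "extrinsics" (4x4, takes a point from world to camera coordinates); the wrist camera has in their place "mount" (4x4, takes a point from camera to tool coordinates, whose origin is the TCP and whose axes are the flange's). Camera axes: x right, y up, looking along -z (the intrinsics and any distortion apply to the point x, -y, -z); pixel columns grow to the right and rows downward; lengths in m; the calibration is good to about 2 mm. A picture is of the moment at which its call begins: read the wrist's pose just before it. There is no depth.
- env.hand_in(): hands the job in; it is judged then, once.
Trained networks look in a picture, given as the dict that the camera call returned (one of the last four; its "shot" number tells which), for a name from the list of things; names that differ only in an ending like _2 or _b are one class to them, and where a whole thing is asked for, a point or a joint stands for the part that bears it (a point fixed in the world has none). Each returns a list of dicts, best first, with "confidence" (0 to 1); they miss things now and then, are a little off and sometimes report something else, mostly with a low value. They report only what shows in the picture. A call takes as long as a camera call. They do not tell look-alikes from the thing itself.
- env.spot_in(thing, picture): "centre" ([x, y, z] in m, in world coordinates, good to about 4 mm: the middle of the surface that is visible of it).
- env.regions_of(thing, picture): "mask" (420x560 bool, what is visible of it).
- env.landmark_of(thing, picture): "centre" ([x, y, z] in m, in world coordinates, good to about 4 mm: a listed point, or the origin of a listed thing).
The state is a dict: "clock": time; "joint_pos": joint angles; "qvel": joint speeds; "tau": joint torques, N m; "tcp_pos": TCP position; "orientation": TCP orientation; "wrist_force": force on the tool from outside, world axes, zero at the start; "ft_torque": the same for the moment, N m; "finger_gap": finger opening in m; "grip_force": force on a finger pad.
Only numpy, scipy, OpenCV 4.12 (cv2) and the standard library are available. Lean on these libraries where they do the work, as an engineer would, in place of code of your own. Each camera call takes 0.05 s, during which the arm holds its last target. There are 200 camera calls.

## Working session

There is one attempt and no reset: what is moved stays moved. The work goes in short steps, Python scripts to look and compute and a tool call to move; the robot and the scene stay as the last step left them, time stands still between calls to the robot, and variables do not carry over. Pictures are saved under pics/ and viewed, at most 10 in all, crops included, and the job is handed in when it is done.

Besides the shell and the picture viewer there is one more tool, called as a command line: name --argument value ..., lists and objects as JSON in quotes. move_arm: Moves the arm, as the interface text tells. Its arguments: {"type":"object","properties":{"targets":{"type":"array","items":{"type":"array"}},"squeeze":{"type":"number"}},"required":["targets"]}

```bash
mkdir -p pics
cat > h.py <<'E'
from workcell import env
import numpy as np, cv2
def snap(n,f):
    p=env.read_camera(n); cv2.imwrite(f'pics/{f}.png',p['pixels'][:,:,::-1]); return p
def proj(p,X):
    X=np.atleast_2d(X); f=210/np.tan(np.radians(p['fovy'])/2)
    E=np.array(p['extrinsics']); c=X@E[:3,:3].T+E[:3,3]; c=c*[1,-1,-1]
    K=np.array([[f,0,p['cx']],[0,f,p['cy']],[0,0,1.]])
    return cv2.projectPoints(c,np.zeros(3),np.zeros(3),K,np.array(p['dist_coeffs']))[0][:,0]
E
python3 - <<'E'
from h import *
s=env.get_state(); print(s['clock'],s['tcp_pos'],s['orientation'],s['finger_gap'])
for c in ('scene','side'):
    p=snap(c,c+'0'); print(c)
    for n in ['bell_top','tray','green_stone_top','dish_rim','blue_crystal_top','amber_stone_top','white_shell_top','pyrite_top','ammonite_top','medicine_bottle','loupe','pen_pot']:
        for d in env.landmark_of(n,p)[:3]:
            print(n,round(d['confidence'],2),np.round(d['centre'],3),proj(p,d['centre'])[0].round())
E
```

```text
0.0 [ 0.24933764 -0.51757636  0.23040924] [-8.99809340e-04  9.74924096e-01  2.22535820e-01 -7.67831647e-05] 0.0854764120850012
scene
bell_top 0.43 [ 0.531 -0.358  0.058] [226.  94.]
tray 0.89 [ 0.58   0.035 -0.001] [301. 220.]
green_stone_top 0.52 [ 0.56  -0.053  0.036] [286. 181.]
dish_rim 0.69 [0.497 0.313 0.017] [415. 290.]
blue_crystal_top 0.44 [ 0.639 -0.019  0.04 ] [266. 207.]
amber_stone_top 0.77 [0.524 0.11  0.025] [342. 225.]
amber_stone_top 0.21 [ 0.564 -0.052  0.004] [284. 190.]
white_shell_top 0.86 [0.751 0.142 0.045] [266. 289.]
white_shell_top 0.85 [0.75 0.03 0.05] [236. 246.]
white_shell_top 0.45 [0.596 0.134 0.034] [325. 248.]
pyrite_top 0.66 [0.617 0.046 0.033] [292. 224.]
pyrite_top 0.44 [ 0.532 -0.357 -0.002] [228. 111.]
ammonite_top 0.58 [0.54  0.029 0.026] [314. 203.]
medicine_bottle 0.55 [ 0.656 -0.27   0.003] [205. 150.]
loupe 0.56 [ 0.672  0.273 -0.001] [336. 326.]
pen_pot 0.93 [ 0.793 -0.066  0.   ] [198. 235.]
side
bell_top 0.59 [ 0.527 -0.357  0.055] [387. 348.]
tray 0.88 [ 0.581  0.037 -0.003] [247. 221.]
tray 0.49 [0.542 0.026 0.024] [237. 226.]
tray 0.41
[... 300 characters left out ...]
al_top 0.66 [ 0.64  -0.027  0.038] [287. 209.]
amber_stone_top 0.46 [0.526 0.107 0.03 ] [206. 208.]
white_shell_top 0.83 [0.75  0.148 0.05 ] [266. 143.]
white_shell_top 0.7 [0.594 0.128 0.037] [223. 184.]
white_shell_top 0.67 [0.751 0.028 0.043] [303. 169.]
pyrite_top 0.59 [0.622 0.044 0.03 ] [258. 199.]
ammonite_top 0.5 [0.541 0.026 0.027] [236. 225.]
medicine_bottle 0.95 [ 0.66  -0.271 -0.004] [383. 283.]
medicine_bottle 0.71 [0.614 0.047 0.008] [255. 207.]
medicine_bottle 0.57 [0.526 0.108 0.   ] [208. 216.]
loupe 0.62 [ 0.675  0.272 -0.003] [212. 151.]
pen_pot 0.57 [0.672 0.277 0.001] [209. 149.]
pen_pot 0.43 [0.598 0.127 0.004] [226. 193.]
pen_pot 0.26 [ 0.664 -0.275 -0.003] [386. 283.]
```

View pics/scene0.png

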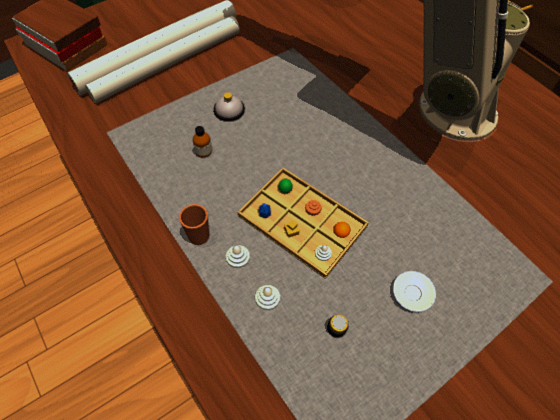

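View pics/side0.png

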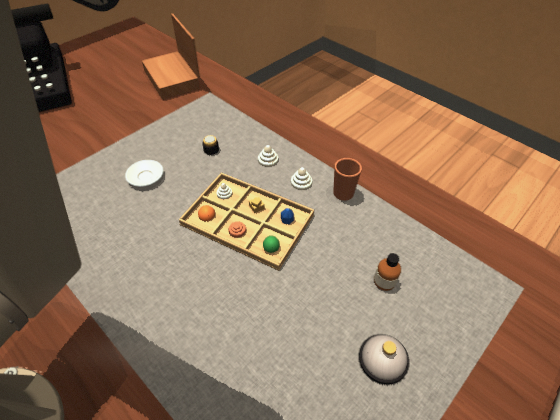

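```bash
python3 -c "
import cv2
a=cv2.imread('pics/scene0.png')[150:270,230:390];cv2.imwrite('pics/crop0.png',cv2.resize(a,None,fx=4,fy=4,interpolation=2))"
```

```text
(no output)
```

View pics/crop0.png

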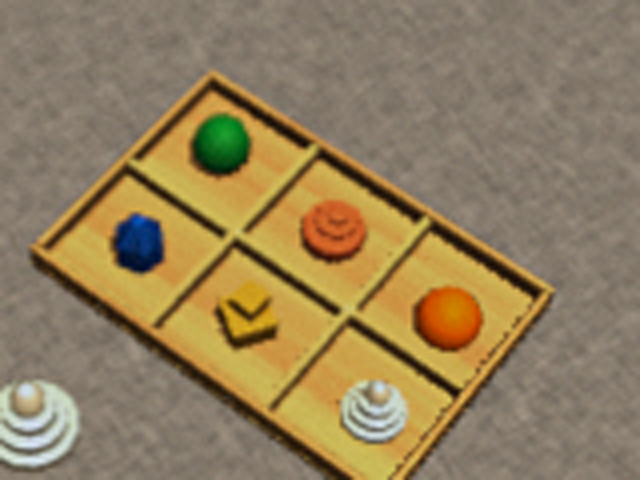

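Both pictures agree. There is one green stone, at scene (286,185) and side (271,243). The only things that could be mistaken for it are the blue crystal (265,210) and the brown ammonite (313,207). The dish at scene (414,292) is the only one. The white items at (237,256), (267,297) and (323,252) are shells. The bell knob is at (228,97). The crop confirms the green egg in the corner compartment. The estimates fit the given heights: bell (0.529,-0.358,0.057), green top (0.561,-0.055,0.035), dish (0.497,0.310,0.018).

move_arm --targets '[[[60,-5,0],[0,0,0],1],[[120,-10,0],[0,0,0],1],[[180,-14,0],[0,0,0],1],[[240,-18,0],[0,0,0],1],[[300,-22,0],[0,0,0],1]]'

```text
clock: 1.92
tcp_pos: [0.5119, -0.3671, 0.2315]
orientation: [0.0, 0.975, 0.222, 0.0]
wrist_force: [0.1, -1.0, 0.5]
finger_gap: 0.0
grip_force: 0.0
```

move_arm --targets '[[[22,-1,40],[0,0,0],1],[[22,-1,90],[0,0,0],1],[[22,-1,120],[0,0,0],1],[[22,-1,120],[0,0,0],1],[[22,-1,120],[0,0,0],1]]'

```text
clock: 2.55
tcp_pos: [0.5302, -0.3584, 0.1127]
orientation: [0.001, 0.975, 0.222, 0.001]
wrist_force: [0.1, -0.4, 0.5]
finger_gap: -0.0
grip_force: 0.0
```

```bash
cat > m.py <<'E'
import sys
from h import *
from scipy.spatial.transform import Rotation as R
s=env.get_state(); print('t',s['clock'],'tcp',np.round(s['tcp_pos'],4),'F',np.round(s['wrist_force'],1),'gap',s['finger_gap'])
Rt=R.from_quat(np.roll(s['orientation'],-1)); print('tilt z',Rt.as_matrix()[:,2].round(4))
def go(X): print('shift mm',(Rt.inv().apply(np.array(X)-s['tcp_pos'])*1000).round(1))
def wrist(f,names):
    p=snap('wrist',f); T=np.eye(4); T[:3,:3]=Rt.as_matrix(); T[:3,3]=s['tcp_pos']
    p['extrinsics_']=np.linalg.inv(T@np.array(p['mount']))
    q=dict(p,extrinsics=p['extrinsics_'])
    for n in names:
        for d in env.landmark_of(n,p)[:2]: print(n,round(d['confidence'],2),np.round(d['centre'],4),proj(q,d['centre'])[0].round())
    return q
E
python3 - <<'E'
from m import *
q=wrist('w1',['bell_top'])
print(proj(q,[[.529,-.358,.057],s['tcp_pos']]).round())
go([.529,-.358,.057])
E
```

```text
t 2.55 tcp [ 0.5302 -0.3584  0.1127] F [ 0.1 -0.4  0.5] gap -8.919848945918323e-06
tilt z [ 0.0014 -0.0013 -1.    ]
bell_top 0.61 [ 0.5281 -0.3594  0.0561] [277. 231.]
[[276. 229.]
 [277. 270.]]
shift mm [-1.  -1.  55.7]
```

View pics/w1.png

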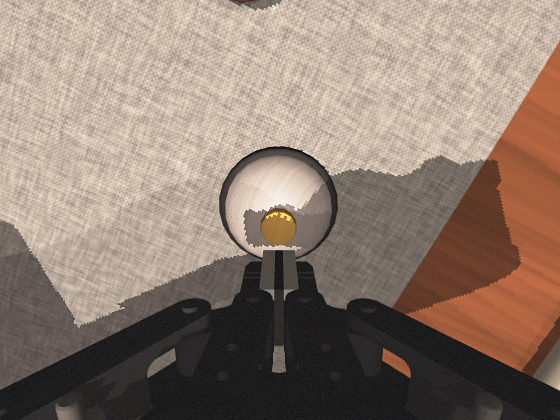

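The wrist view shows the knob at (278,228), against a predicted (276,229), so it lies straight below the tips. I'll press it now.

move_arm --targets '[[[-1,-1,35],[0,0,0],1],[[-1,-1,53],[0,0,0],1],[[-1,-1,58],[0,0,0],1],[[-1,-1,61],[0,0,0],1],[[-1,-1,61],[0,0,0],1]]'

```text
clock: 3.28
tcp_pos: [0.5285, -0.3576, 0.0517]
orientation: [0.001, 0.975, 0.222, 0.0]
wrist_force: [-2.5, 0.9, 4.3]
finger_gap: -0.0
grip_force: 2.1
```

move_arm --targets '[[[0,0,1],[0,0,0],1],[[0,0,1],[0,0,0],1]]'

```text
clock: 3.52
tcp_pos: [0.5286, -0.3577, 0.051]
orientation: [0.001, 0.975, 0.222, 0.0]
wrist_force: [-4.6, 2.5, 8.9]
finger_gap: 0.0004
grip_force: 4.5
```

move_arm --targets '[[[0,0,-15],[0,0,0],1],[[0,0,-70],[0,0,0],1],[[0,0,-120],[0,0,0],1],[[0,0,-120],[0,0,0],1]]'

```text
clock: 4.03
tcp_pos: [0.5312, -0.3595, 0.1756]
orientation: [0.005, 0.975, 0.223, 0.003]
wrist_force: [0.8, -0.5, 0.5]
finger_gap: 0.0002
grip_force: 0.0
```

Run:
```python
from m import *
go([.561,-.054,.17]); go([.497,.310,.17])
```

```text
t 4.025 tcp [ 0.5312 -0.3595  0.1756] F [ 0.8 -0.5  0.5] gap 0.00016877438390755072
tilt z [ 0.0086 -0.0073 -0.9999]
shift mm [ 159.4 -262.4    3.6]
shift mm [ 2.597e+02 -6.180e+02  4.000e-01]
```

The force reached 8.9 N, so the knob went fully down, and it is now released. Next is the green stone.

move_arm --targets '[[[32,-52,0],[0,0,0],1],[[64,-104,0],[0,0,0],1],[[96,-156,0],[0,0,0],1],[[128,-209,0],[0,0,0],1],[[160,-262,0],[0,0,0],1]]'

```text
clock: 4.65
tcp_pos: [0.5588, -0.0498, 0.1689]
orientation: [-0.0, 0.975, 0.222, 0.0]
wrist_force: [1.4, 0.4, 0.1]
finger_gap: 0.0004
grip_force: 0.0
```

move_arm --targets '[[[0,0,40],[0,0,0],1],[[0,0,60],[0,0,0],1],[[0,0,60],[0,0,0],1],[[0,0,60],[0,0,0],1]]'

```text
clock: 5.15
tcp_pos: [0.5592, -0.052, 0.1099]
orientation: [0.0, 0.975, 0.222, 0.0]
wrist_force: [0.0, -0.9, -0.3]
finger_gap: 0.0
grip_force: 0.0
```

Run:
```python
from m import *
q=wrist('w2',['green_stone_top'])
print(proj(q,[.561,-.054,.035]).round())
go([.561,-.054,.058])
```

```text
t 5.15 tcp [ 0.5592 -0.052   0.1099] F [ 0.  -0.9 -0.3] gap 6.015555307026825e-06
tilt z [ 8.e-04 -2.e-04 -1.e+00]
green_stone_top 0.85 [ 0.5624 -0.0576  0.0377] [288. 219.]
[[281. 217.]]
shift mm [ 0.7  2.5 51.9]
```

View pics/w2.png

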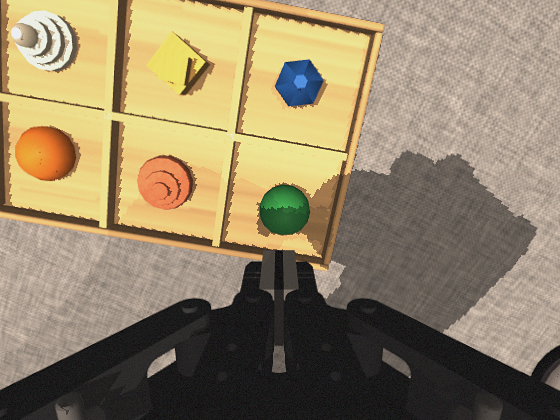

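The wrist view shows the green stone at (284,209), just ahead of the tips and within a few mm of the estimate. I'll lower to about 22 mm above it and hold.

move_arm --targets '[[[1,4,25],[0,0,0],1],[[1,4,45],[0,0,0],1],[[1,4,52],[0,0,0],1],[[1,4,52],[0,0,0],1],[[1,4,52],[0,0,0],1]]'

```text
clock: 5.88
tcp_pos: [0.5622, -0.0552, 0.0584]
orientation: [0.0, 0.975, 0.222, 0.001]
wrist_force: [-0.2, -0.6, 0.4]
finger_gap: 0.0003
grip_force: 0.0
```

move_arm --targets '[[[0,0,0],[0,0,0],1],[[0,0,0],[0,0,0],1],[[0,0,0],[0,0,0],1],[[0,0,0],[0,0,0],1],[[0,0,0],[0,0,0],1]]'

```text
clock: 6.5
tcp_pos: [0.5614, -0.0549, 0.0573]
orientation: [0.0, 0.975, 0.223, -0.0]
wrist_force: [0.5, -0.6, 0.2]
finger_gap: -0.0001
grip_force: 0.0
```

move_arm --targets '[[[0,0,0],[0,0,0],1],[[0,0,0],[0,0,0],1],[[0,0,0],[0,0,0],1],[[0,0,0],[0,0,0],1],[[0,0,0],[0,0,0],1]]'

```text
clock: 7.12
tcp_pos: [0.5614, -0.0549, 0.0573]
orientation: [0.0, 0.975, 0.223, -0.0]
wrist_force: [-0.9, -0.5, -0.3]
finger_gap: 0.0003
grip_force: 0.0
```

move_arm --targets '[[[0,0,0],[0,0,0],1],[[0,0,0],[0,0,0],1],[[0,0,0],[0,0,0],1],[[0,0,0],[0,0,0],1],[[0,0,0],[0,0,0],1]]'

```text
clock: 7.75
tcp_pos: [0.5614, -0.0549, 0.0573]
orientation: [0.0, 0.975, 0.223, -0.0]
wrist_force: [0.0, 0.3, -0.4]
finger_gap: -0.0002
grip_force: 0.0
```

move_arm --targets '[[[0,0,0],[0,0,0],1],[[0,0,0],[0,0,0],1],[[0,0,0],[0,0,0],1],[[0,0,0],[0,0,0],1],[[0,0,0],[0,0,0],1]]'

```text
clock: 8.38
tcp_pos: [0.5614, -0.0549, 0.0573]
orientation: [0.0, 0.975, 0.223, -0.0]
wrist_force: [-0.6, -0.0, -0.0]
finger_gap: 0.0001
grip_force: 0.0
```

move_arm --targets '[[[0,0,-40],[0,0,0],1],[[0,0,-90],[0,0,0],1],[[0,0,-112],[0,0,0],1],[[0,0,-112],[0,0,0],1]]'

```text
clock: 8.88
tcp_pos: [0.5629, -0.0553, 0.1714]
orientation: [0.001, 0.975, 0.223, 0.002]
wrist_force: [-0.6, -0.3, 0.2]
finger_gap: 0.0
grip_force: 0.0
```

Run:
```python
from m import *
go([.497,.310,.17])
```

```text
t 8.875 tcp [ 0.5629 -0.0553  0.1714] F [-0.6 -0.3  0.2] gap 8.743249764496209e-06
tilt z [ 0.0044 -0.0012 -1.    ]
shift mm [  99.2 -357.7    0.7]
```

Held for 2.5 s within tolerance. Now to the dish, travelling high.

move_arm --targets '[[[16,-58,0],[0,0,0],1],[[32,-116,0],[0,0,0],1],[[48,-174,0],[0,0,0],1],[[64,-232,0],[0,0,0],1],[[80,-290,0],[0,0,0],1]]'

```text
clock: 9.5
tcp_pos: [0.5063, 0.2426, 0.1675]
orientation: [0.0, 0.975, 0.222, -0.001]
wrist_force: [0.1, 0.7, 0.7]
finger_gap: 0.0002
grip_force: 0.0
```

move_arm --targets '[[[19,-58,0],[0,0,0],1],[[19,-68,0],[0,0,0],1],[[19,-68,40],[0,0,0],1],[[19,-68,60],[0,0,0],1],[[19,-68,60],[0,0,0],1]]'

```text
clock: 10.12
tcp_pos: [0.4932, 0.3089, 0.1063]
orientation: [0.001, 0.975, 0.222, -0.003]
wrist_force: [0.2, -1.0, 0.2]
finger_gap: -0.0001
grip_force: 0.0
```

Run:
```python
from m import *
q=wrist('w3',['dish_rim'])
print(proj(q,[.497,.310,.018]).round())
go([.497,.310,.042])
```

```text
t 10.125 tcp [0.4932 0.3089 0.1063] F [ 0.2 -1.   0.2] gap -6.842758142707836e-05
tilt z [-0.0055 -0.0029 -1.    ]
dish_rim 0.93 [0.5017 0.3116 0.0171] [279. 198.]
[[278. 206.]]
shift mm [ 4.3  0.6 64.2]
```

View pics/w3.png

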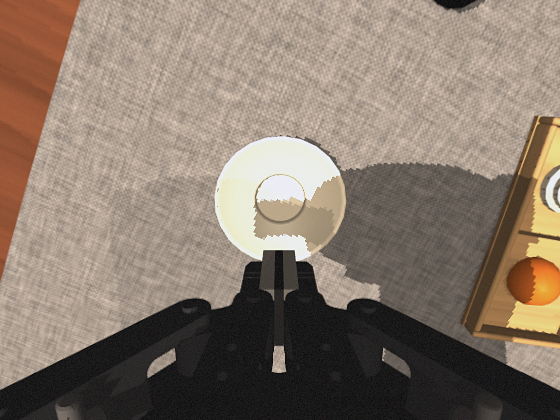

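The dish is centred at (280,199), directly ahead of the tips and within 5 mm of the estimate. I'll lower to about 24 mm above the rim.

move_arm --targets '[[[6,0,30],[0,0,0],1],[[6,0,55],[0,0,0],1],[[6,0,63],[0,0,0],1],[[6,0,63],[0,0,0],1],[[6,0,63],[0,0,0],1]]'

```text
clock: 10.85
tcp_pos: [0.5017, 0.3135, 0.0477]
orientation: [-0.0, 0.975, 0.222, 0.001]
wrist_force: [0.8, 0.5, 1.1]
finger_gap: -0.0003
grip_force: 0.0
```

move_arm --targets '[[[0,0,0],[0,0,0],1],[[0,0,0],[0,0,0],1],[[0,0,0],[0,0,0],1],[[0,0,0],[0,0,0],1]]'

```text
clock: 11.35
tcp_pos: [0.5007, 0.3132, 0.0463]
orientation: [0.0, 0.975, 0.223, 0.0]
wrist_force: [0.8, 0.6, -0.5]
finger_gap: 0.0004
grip_force: 0.0
```

Run:
```python
from m import *
go([.499,.311,.042])
if np.linalg.norm(s['tcp_pos']-np.array([.499,.311,.042]))<.01: print(env.hand_in())
```

```text
t 11.35 tcp [0.5007 0.3132 0.0463] F [ 0.8  0.6 -0.5] gap 0.00035327389571546586
tilt z [ 1.e-04 -1.e-04 -1.e+00]
shift mm [-2.5  1.3  4.3]
the job is handed in; nothing more can be done
None
```

I rang the bell, pointed at the green stone for about 2.5 s, and handed the job in at 11.35 s with the fingertips still about 28 mm above the middle of the dish; no verdict was returned.

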